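Lock the spice carousel with its tapered pin

ROBOT

A 7-joint arm with a two-finger parallel gripper is mounted at the origin on a cart in front of the work surface, level with it; the furniture and walls round the work are solid. World frame = base frame: x ahead of the robot, y to its left, z up, the work surface at z = 0. Lengths are in m, angles in rad, forces in N, time in s.
With the tool pointing down it reaches from about 0.375 to 0.925 m from the base axis. Payload 3.1 kg.
Tool frame: the origin (TCP) lies between the finger pads; the fingertips stand 19 mm ahead of it and the grasp point (between the pads) is the TCP; z points along the fingers, y is the line along which they close (so a half turn about z gives the same grasp; the last joint's range is limited). The gripper opens to 85 mm and grips with 20 to 120 N. Pads are 22 mm wide; open, the fingers measure 114 mm over their backs; the gripper's body (76 mm by 85 mm) begins 54 mm behind the grasp point. The pads swing forward as they close: fully open they stand 13 mm farther back than shut.
Start: joints at [1.044, 0.383, 0.044, 1.598, -0.018, 1.161, -0.05], TCP at [0.27, -0.591, 0.212] pointing down, gripper open.
Joint ranges: [-2.61, 2.61], [-0.41, 2.15], [-1.48, 1.57], [0, 2.5], [-1.57, 4.71], [0.05, 1.97], [-2.85, 2.85]. Speed limits (rad/s): [2.79, 2.79, 3.14, 3.14, 3.14, 3.14, 3.14].

INTERFACE

Orientations are given as a unit quaternion [x, y, z, w].
In Python, from bench import move_ptp, movel, move_j, move_gripper, pause, inverse_kinematics, read_camera, camera_params, MotionError, sign_off, look_for, tip_of, read_time_s, read_qpos, read_joint_vel, read_effort, read_eef_pos, read_tcp_rot, read_ft_force, read_ft_torque, read_finger_gap, read_grasp_force gives the robot as it stands. Calls block until the motion is done:
- move_ptp(position, orientation): joint-space move of the TCP to a pose.
- movel(position, orientation=None, speed=0.15): straight line of the TCP; orientation=None keeps the orientation; speed is the mean speed in m/s.
- move_j(angles): joint-space move.
- move_gripper(opening, effort=None): finger opening in m; effort is the grip in N (None keeps the last); returns when the fingers have stopped.
- pause(seconds).
- inverse_kinematics(position, orientation): joint angles nearest the present ones, or None.
- read_camera(name): name is "scene" or "top" or "wrist"; returns the picture (384x512x3 uint8, red, green, blue); there is no depth.
- camera_params(name): a dict with "K" (3x3 intrinsics, pixels), "dist_coeffs" ([k1, k2, p1, p2, k3] as OpenCV has them; the pictures are not rectified), "camera_from_world" (4x4, takes a point from world to camera coordinates). Camera axes: x right, y down, z forward; pixel columns grow to the right and rows downward; lengths in m; the calibration is good to about 2 mm. A picture is of the moment at which its call begins: read the wrist's pose just before it. camera_params takes no time and is no camera call; for the wrist camera it gives the pose at the moment of the call.
A pose or a line that the arm cannot do raises MotionError and nothing moves.
- sign_off(): hands the job in; it is judged then, once.
Trained networks look in the newest picture that a camera, given by its name, has taken for a name from the list of things; names that differ only in an ending like _2 or _b are one class to them, and where a whole thing is asked for, a point or a joint stands for the part that bears it (a point fixed in the world has none). Each returns a list of dicts, best first, with "confidence" (0 to 1); they miss things now and then, are a little off and sometimes report something else, mostly with a low value. They report only what shows in the picture. A call takes as long as a camera call.
- look_for(camera, name): "at" ([column, row] in pixels, amid what is visible of it).
- tip_of(camera, name): "at" ([column, row] in pixels: a listed point, or the origin of a listed thing).
Readings, each from a call of its own:
- read_time_s(): time.
- read_qpos(): joint angles.
- read_joint_vel(): joint speeds.
- read_effort(): joint torques, N m.
- read_eef_pos(): TCP position.
- read_tcp_rot(): TCP orientation.
- read_ft_force(): force on the tool from outside, world axes, zero at the start.
- read_ft_torque(): the same for the moment, N m.
- read_finger_gap(): finger opening in m.
- read_grasp_force(): force on a finger pad.
Only numpy, scipy, OpenCV 4.12 (cv2) and the standard library are available. Lean on these libraries where they do the work, as an engineer would, in place of code of your own. Each camera call takes 0.05 s, during which the arm holds its last target. There are 200 camera calls.

TASK

Lock the turning spice rack: take the red-handled tapered pin out of its wooden block and push it down through the hole in the dark bridge and on through one of the two holes in the brass plate below it (either will do), so that the pin itself draws the rack round into line, until its collar sits flush on the bridge, and let go. The rack stands a little out of line, so feel for the hole and ease the pin in gently rather than forcing it; do not turn the rack or push its stand by hand, and leave the shaker, honey jar and mug where they are.

Things in the scene. Friction and masses are not known exactly. Their poses are not given: they have to be found in the camera images.
- stand: Dark steel stand, fixed. Origin on the worktop under the hole of its bridge; +x points from there to the rack's upright axis, y runs along the bridge. Bridge: level plate 44 (x) x 132 (y) x 8 mm, top 64 mm above the worktop, posts at y = +-61 mm, one through hole 22 mm wide at its centre. More than 40 N of contact between pin and stand (bridge and plate added up; about half is felt at the wrist) is forcing.
- bridge_hole (a point): Centre of the mouth of the bridge hole, in the bridge's top face; axes as the stand. The seated pin has its origin here.
- plate_level (a point): 10 mm straight below bridge_hole, at the top face of the rack's brass plate. The plate (64 mm wide, 8 mm thick, 2 mm below the bridge, open space below it) has two through holes 22 mm wide, 26 mm apart along the stand's y. At the start the nearer is 7.5 to 13 mm to one side of this point, the other 13 to 18.5 mm to the other side: +y or -y is not reported; feel or look.
- rack_axis (a point): Point on the rack's upright axis, 115 mm from the bridge hole, at the top of its pale wooden disc (168 mm wide, 54 mm above the worktop). Disc, brass plate and three spice jars (tops 165 mm above the worktop, 100 mm or more from the bridge hole) turn together, stiffly: about 3 N sideways at the brass plate moves them, and they stay where left.
- pin: Loose steel locking pin, about 120 g, point down, z up along it. Origin: centre of the underside of its collar (32 mm wide, 5 mm thick). Below the origin: round shank 20.8 mm wide down to 18 mm, then an even taper to 6.4 mm wide at 58.5 mm, rounded nose 4 mm wide at 60 mm. Seated, the shank fills bridge and plate holes with 0.6 mm to spare all round.
- pin_grip (a point): Middle of the pin's red square handle, 22 mm above the pin's origin: 20 x 20 mm (flats across the pin's x and y), from 5 to 40 mm above the origin. Grip it here, from above.
- pin_tip (a point): The lower end of the pin's nose, 60 mm below the pin's origin on its axis.
- holder: Fixed wooden block 60 x 60 x 66 mm with an upright hole 24 mm wide and 63 mm deep in its top, where the pin stands at the start with its collar on the block's top face. Origin at the centre of its underside.
- salt_shaker: Loose salt shaker with grey cap, 44 mm wide, 90 mm tall, origin at the centre of its underside; bystander.
- honey_jar: Loose honey jar with green lid, 68 mm wide, 84 mm tall, origin at the centre of its underside; bystander.
- mug: Loose white spotted mug, 78 mm wide (114 with its handle), 93 mm tall, origin at the centre of its underside; bystander.

How it is judged:
On the way, in this order (a step that is already met when the one before it is completed fails the run):
1. the pin is lifted clear of its block (z of pin_tip in the frame of holder above 0.07 m), for 0.1 s.
2. the pin's tip has gone down through the bridge and into a hole of the brass plate (z of pin_tip in the frame of bridge_hole below -0.016 m and horizontal distance between pin_tip and bridge_hole below 0.011 m), for 0.1 s.
At the end, for the whole second after the job is handed in: The pin stands through the bridge and the brass plate, at rest and released: collar underside within 2.5 mm of the bridge's top face, axis within 3 mm of the bridge hole's centre, upright within 0.07 rad (z of pin in the frame of bridge_hole between -0.003 and 0.0025 m and horizontal distance between pin and bridge_hole below 0.003 m and angle between pin's own z axis and vertical below 0.07 rad and linear speed of pin below 0.02 m/s); the robot touches nothing.
It fails at once if the pin is forced: more than 40 N between the pin and the stand with its rack (contact force between pin and stand above 40 N).
It fails at once if the robot itself pushes the stand, rack or jars with more than 5 N (contact force between any of the fingers, the arm and stand above 5 N).
It fails at once if the salt shaker is moved more than 25 mm (distance of salt_shaker from where it was at the start of the episode above 0.025 m).
It fails at once if the honey jar is moved more than 25 mm (distance of honey_jar from where it was at the start of the episode above 0.025 m).
It fails at once if the mug is moved more than 25 mm (distance of mug from where it was at the start of the episode above 0.025 m).
It also fails if it takes over 58 s, if anything falls off the work surface, if the arm or the gripper's body presses on something with over 40 N, if the wrist force passes 120 N, or if a joint passes its speed limit or range.

## Working session

There is one attempt and no reset: what is moved stays moved. The work goes in short steps, each a Python script; the robot and the scene stay as the last script left them, time stands still between calls to the robot, and variables do not carry over. Pictures are saved under pics/ and viewed, at most 10 in all, crops included, and the job is handed in when it is done.

```bash
mkdir -p pics; ls
python3 - <<'E'
from bench import *
import cv2, numpy as np
ims=[]
for c in ["scene","top"]:
    im=read_camera(c); cv2.imwrite(f"pics/{c}0.png",im[:,:,::-1]); ims.append(im)
    for n in ["pin","pin_grip","bridge_hole","holder","rack_axis","stand","salt_shaker","honey_jar","mug","plate_level"]:
        for f in (look_for,tip_of):
            try: print(c,n,f.__name__,[(np.round(d["at"],1).tolist(),round(d["confidence"],2)) for d in f(c,n)[:2]])
            except Exception as e: print(c,n,f.__name__,str(e)[:60])
    p=camera_params(c); T=np.linalg.inv(p["camera_from_world"]); print(np.round(T,3).tolist())
print(read_time_s(),read_tcp_rot(),read_ft_force())
E
```

```text
pics
scene pin call [([311.6, 170.6], 0.56)]
scene pin call [([310.5, 171.8], 0.41)]
scene pin_grip call []
scene pin_grip call [([314.4, 160.6], 0.58)]
scene bridge_hole call []
scene bridge_hole call [([250.8, 248.5], 0.79)]
scene holder call []
scene holder call [([307.4, 184.5], 0.81)]
scene rack_axis call [([226.4, 232.9], 0.68)]
scene rack_axis call []
scene stand call [([226.9, 233.2], 0.85)]
scene stand call [([250.8, 263.8], 0.58)]
scene salt_shaker call [([255.9, 150.4], 0.78)]
scene salt_shaker call [([258.1, 159.7], 0.62)]
scene honey_jar call [([302.8, 133.5], 0.62)]
scene honey_jar call [([298.6, 141.6], 0.7)]
scene mug call [([210.6, 311.9], 0.73)]
scene mug call [([207.3, 329.4], 0.68)]
scene plate_level call [([226.2, 230.1], 0.87)]
scene plate_level call [([250.6, 250.2], 0.66)]
[[-0.836, -0.402, 0.374, 0.163], [-0.549, 0.622, -0.558, 0.463], [-0.009, -0.672, -0.74, 0.821], [0.0, 0.0, 0.0, 1.0]]
top pin call [([295.1, 219.6], 0.41)]
top pin call [([301.0, 222.0], 0.67), ([299.4, 218.7], 0.39)]
top pin_grip call [([300.0, 219.3], 0.65)]
top pin_grip call [([302.8, 21
[... 298 characters left out ...]

top stand call [([198.2, 185.2], 0.86)]
top stand call [([193.5, 218.6], 0.96)]
top salt_shaker call [([300.5, 155.9], 0.45)]
top salt_shaker call [([297.8, 158.2], 0.66)]
top honey_jar call [([349.5, 178.4], 0.68), ([293.9, 220.0], 0.37)]
top honey_jar call [([343.2, 178.1], 0.96)]
top mug call [([134.7, 225.4], 0.82), ([301.6, 218.6], 0.38)]
top mug call [([137.3, 222.7], 0.62), ([192.7, 219.5], 0.3)]
top plate_level call [([199.3, 187.4], 0.76)]
top plate_level call []
[[-0.001, -0.995, 0.099, 0.458], [-1.0, -0.001, -0.019, -0.088], [0.019, -0.099, -0.995, 1.166], [0.0, 0.0, 0.0, 1.0]]
2.1 [9.77092943e-01 2.12813018e-01 7.55524239e-06 2.13381208e-06] [ 0.16733178 -0.37821805  1.34500219]
```

```bash
cat > h.py <<'E'
from bench import *
import cv2, numpy as np
def ray(p,uv):
    T=np.linalg.inv(np.array(p["camera_from_world"]))
    n=cv2.undistortPoints(np.array([[uv]],float),np.array(p["K"]),np.array(p["dist_coeffs"]))[0,0]
    d=T[:3,:3]@np.array([n[0],n[1],1.]); return T[:3,3],d/np.linalg.norm(d)
def tri(obs):
    A=np.zeros((3,3));b=np.zeros(3)
    for p,uv in obs:
        o,d=ray(p,uv);M=np.eye(3)-np.outer(d,d);A+=M;b+=M@o
    x=np.linalg.solve(A,b)
    return x,[round(float(np.linalg.norm((np.eye(3)-np.outer(d,d))@(x-o)))*1000,1) for o,d in (ray(p,u) for p,u in obs)]
def atz(p,uv,z):
    o,d=ray(p,uv); return o+d*(z-o[2])/d[2]
def proj(p,X):
    C=np.array(p["camera_from_world"]);r,_=cv2.Rodrigues(C[:3,:3])
    return cv2.projectPoints(np.array(X,float).reshape(-1,1,3),r,C[:3,3],np.array(p["K"]),np.array(p["dist_coeffs"]))[0].reshape(-1,2)
E
python3 - <<'E'
from h import *
s,t=camera_params("scene"),camera_params("top")
for n,a,b in [("pin_grip",(314.4,160.6),(302.8,218.3)),("pin",(310.5,171.8),(301,222)),("bridge",(250.8,248.5),(191.9,220.9)),("holder0",(307.4,184.5),(295.2,219.7)),("stand0",(250.8,263.8),(193.5,218.6)),("salt",(258.1,159.7),(297.8,158.2)),("honey",(298.6,141.6),(343.2,178.1)),("mug",(207.3,329.4),(137.3,222.7))]:
    x,e=tri([(s,a),(t,b)]);print(n,x.round(3),e)
print("axis top z.054",atz(t,(199.9,179.3),.054))
print("bridge z.064",atz(t,(191.9,220.9),.064),atz(s,(250.8,248.5),.064))
a=cv2.imread("pics/scene0.png");b=cv2.imread("pics/top0.png")
cv2.imwrite("pics/s1.png",cv2.resize(a[110:370,150:410],(600,600),interpolation=cv2.INTER_CUBIC))
cv2.imwrite("pics/t1.png",cv2.resize(b[120:280,100:380],(800,457),interpolation=cv2.INTER_CUBIC))
E
```

```text
pin_grip [ 0.467 -0.261  0.092] [1.0, 1.0]
pin [ 0.464 -0.258  0.052] [7.5, 7.5]
bridge [0.462 0.058 0.063] [1.1, 1.1]
holder0 [ 0.468 -0.249  0.005] [4.3, 4.3]
stand0 [ 0.466  0.06  -0.005] [2.2, 2.2]
salt [ 0.656 -0.263 -0.002] [0.3, 0.3]
honey [ 0.592 -0.404  0.   ] [1.6, 1.6]
mug [ 0.457  0.241 -0.026] [2.1, 2.1]
axis top z.054 [0.58340413 0.03666693 0.054     ]
bridge z.064 [0.4610641  0.05729035 0.064     ] [0.46269475 0.05879148 0.064     ]
```

View pics/s1.png

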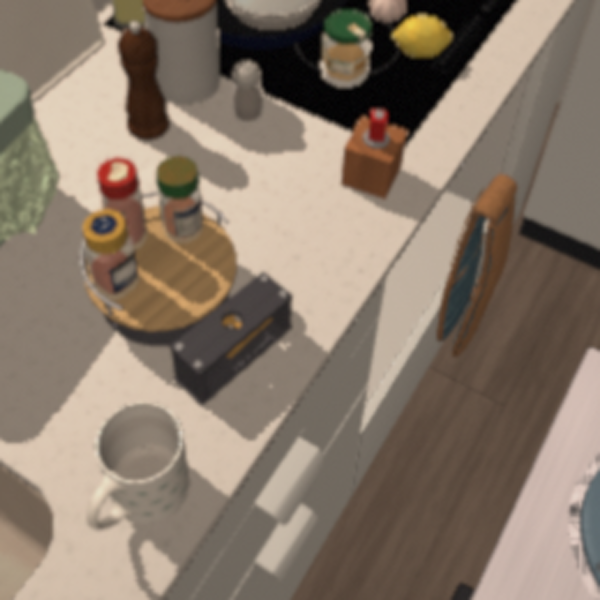

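View pics/t1.png

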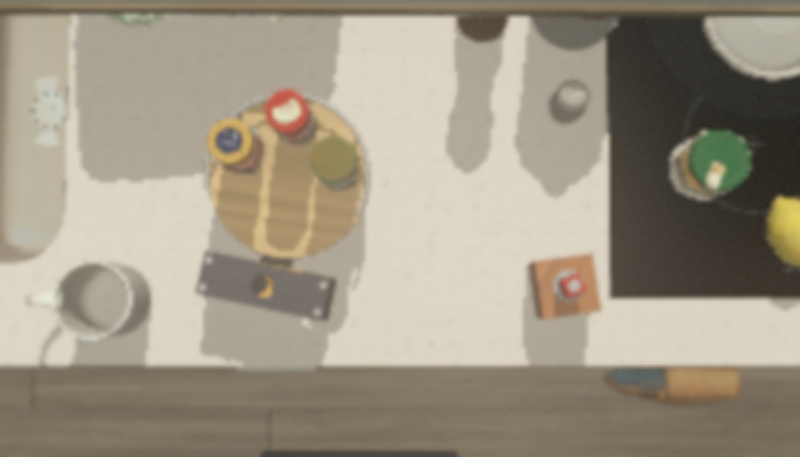

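Run:
```python
from h import *
q=[1,0,0,0]
move_ptp([0.467,-0.259,0.24],q)
print(read_time_s(),read_qpos().round(2),read_eef_pos())
obs={}
for i,dx in enumerate([0,0.06]):
    if dx: movel([0.467-dx,-0.259+0.03,0.24],speed=.2)
    p=camera_params("wrist"); im=read_camera("wrist"); cv2.imwrite(f"pics/w{i}.png",im[:,:,::-1])
    for n in ["pin_grip","pin","holder"]:
        r=tip_of("wrist",n); print(n,[(np.round(d["at"],1),round(d["confidence"],2)) for d in r])
        if r: obs.setdefault(n,[]).append((p,r[0]["at"]))
for n in obs:
    if len(obs[n])>1: print(n,tri(obs[n]))
print(np.linalg.inv(p["camera_from_world"]).round(3),read_time_s())
a=np.hstack([cv2.imread("pics/w0.png"),cv2.imread("pics/w1.png")]);cv2.imwrite("pics/w01.png",cv2.resize(a,(800,300),interpolation=cv2.INTER_AREA))
```

```text
3.5417 [ 0.54  0.15 -0.12  1.84  0.02  1.16 -1.16] [ 0.46639723 -0.26053032  0.23998136]
pin_grip [(array([244.5, 167.6]), 0.63)]
pin [(array([250.8, 164.6]), 0.8)]
holder [(array([246.4, 151.6]), 0.83)]
pin_grip [(array([281. , 109.9]), 0.83)]
pin [(array([279.7, 109. ]), 0.6)]
holder [(array([274.8, 106.5]), 0.93)]
pin_grip (array([ 0.46633662, -0.25154219,  0.08356453]), [2.5, 2.5])
pin (array([ 0.46319902, -0.25496658,  0.05278258]), [0.4, 0.4])
holder (array([ 0.46263757, -0.25094853, -0.01105493]), [2.6, 2.6])
[[-0.001 -0.945 -0.326  0.491]
 [-1.     0.001  0.    -0.23 ]
 [ 0.     0.326 -0.945  0.402]
 [ 0.     0.     0.     1.   ]] 4.425
```

View pics/w01.png

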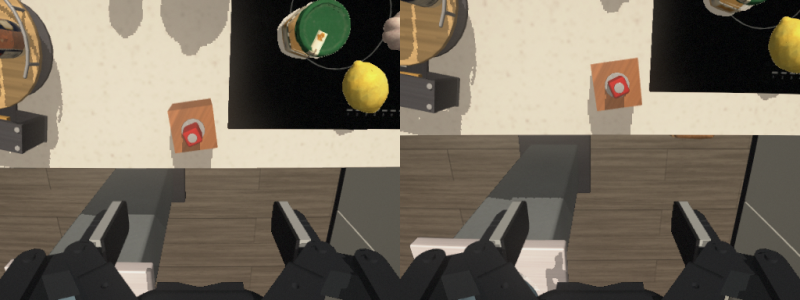

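Run:
```python
import cv2,numpy as np
a=cv2.imread("pics/w0.png")[130:200,210:280];b=cv2.imread("pics/w1.png")[75:145,240:310]
cv2.imwrite("pics/c01.png",np.hstack([cv2.resize(x,(400,400),interpolation=cv2.INTER_CUBIC) for x in (a,b)]))
```

```text
(no output)
```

View pics/c01.png

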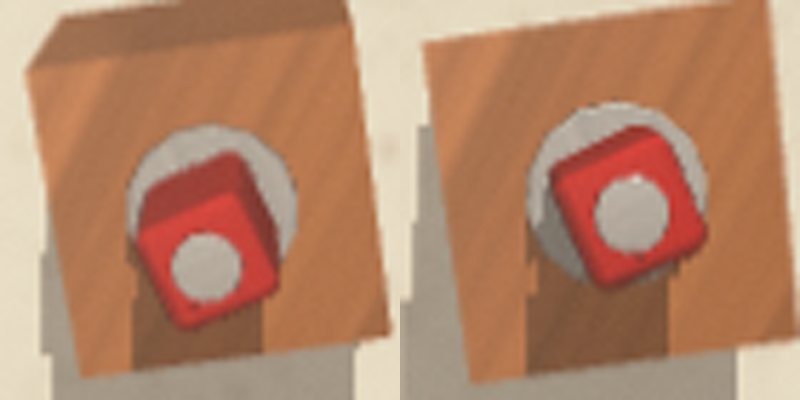

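```bash
cat >> h.py <<'E'
def quat(yaw): return [float(np.cos(yaw/2)),float(np.sin(yaw/2)),0.,0.]
E
python3 - <<'E'
from h import *
# wrist poses at the two pictures: rebuild from current camera by translation of TCP
p1=camera_params("wrist"); e1=read_eef_pos()
C=np.linalg.inv(p1["camera_from_world"]); C0=C.copy(); C0[:3,3]+=np.array([0.46639723,-0.26053032,0.23998136])-e1
p0=dict(p1); p0["camera_from_world"]=np.linalg.inv(C0)
x,e=tri([(p0,(245.6,176.5)),(p1,(280.2,111.9))]); print("top disc",x,e)
f=lambda X,Y,u0,v0:(u0+(X+.5)/5.714-.5,v0+(Y+.5)/5.714-.5)
d=[]
for p,u0,v0,L in [(p0,210,130,[(137,232),(188,328),(279,285)]),(p1,240,75,[(150,178),(200,288),(306,240)])]:
    P=[atz(p,f(*k,u0,v0),.106) for k in L]
    for a,b in ((0,1),(1,2)):
        w=P[b]-P[a]; d.append(np.degrees(np.arctan2(w[1],w[0]))%90)
print(d, [atz(p0,(245.6,176.5),.106),atz(p1,(280.2,111.9),.106)])
yaw=np.radians(np.mean(d)); print(yaw)
xy=(x[:2]); q=quat(yaw)
if abs(x[2]-.106)<.008 and np.ptp(d)<12:
    move_gripper(.05,60)
    move_ptp([xy[0],xy[1],.16],q)
    p=camera_params("wrist"); im=read_camera("wrist"); cv2.imwrite("pics/w2.png",im[:,:,::-1])
    print(proj(p,[[*xy,.106]]),read_time_s(),read_ft_force(),read_qpos().round(2))
E
```

```text
top disc [ 0.46628705 -0.25107527  0.10997786] [0.2, 0.2]
[np.float64(26.180824090080876), np.float64(26.24467192643509), np.float64(25.379196230347787), np.float64(24.446225160684108)] [array([ 0.46504923, -0.25109188,  0.106     ]), array([ 0.46601108, -0.25121821,  0.106     ])]
0.44615379298662367
[[256.57008349 205.72892189]] 5.4083 [ 0.44631504 -0.2171496   0.69795798] [ 0.53  0.22 -0.13  1.93  0.03  1.   -0.74]
```

View pics/w2.png

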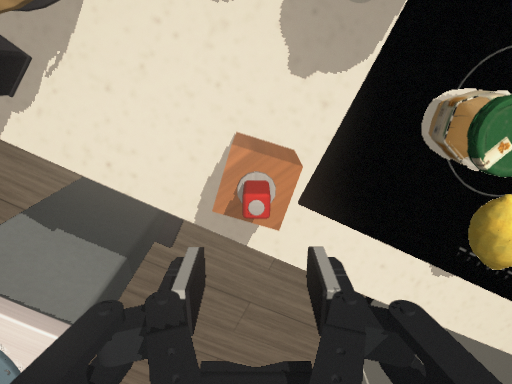

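Run:
```python
from h import *
q=quat(.446)
movel([.4657,-.2512,.094],q,speed=.1)
move_gripper(.0,60)
print(read_finger_gap(),read_grasp_force(),read_eef_pos(),read_ft_force())
movel([.4657,-.2512,.2],speed=.12)
print("gap",read_finger_gap(),read_ft_force(),read_time_s())
q=quat(np.radians(-10))
move_ptp([.41,.085,.2],q)
obs={}
for i,y in enumerate([.085,.03]):
    if i: movel([.40,y,.2],q,speed=.2)
    p=camera_params("wrist"); im=read_camera("wrist"); cv2.imwrite(f"pics/b{i}.png",im[:,:,::-1])
    for n in ["bridge_hole","rack_axis","pin_tip"]:
        r=tip_of("wrist",n); print(n,[(np.round(d["at"],1),round(d["confidence"],2)) for d in r])
        if r: obs.setdefault(n,[]).append((p,r[0]["at"]))
    np.save(f"p{i}.npy",p,allow_pickle=True)
for n in obs:
    if len(obs[n])>1: print(n,tri(obs[n]))
print([atz(p,u,.064) for p,u in obs.get("bridge_hole",[])],read_time_s())
a=np.hstack([cv2.imread("pics/b0.png"),cv2.imread("pics/b1.png")]);cv2.imwrite("pics/b01.png",cv2.resize(a,(800,300),interpolation=cv2.INTER_AREA))
```

```text
3.2075631067750845e-05 0.0 [ 0.46570443 -0.25121574  0.09406897] [ 0.06662913  0.22817785 -0.3278958 ]
gap 5.159719832130223e-05 [-0.26738513  0.06552853 -0.88853459] 7.7833
bridge_hole [(array([272.9, 111.4]), 0.62)]
rack_axis []
pin_tip []
bridge_hole [(array([211.8, 113.7]), 0.94)]
rack_axis [(array([210.9, 113.8]), 0.66)]
pin_tip []
bridge_hole (array([0.46311038, 0.05867962, 0.05695365]), [1.1, 1.1])
[array([0.46491279, 0.05876882, 0.064     ]), array([0.46248272, 0.05781692, 0.064     ])] 9.9
```

View pics/b01.png

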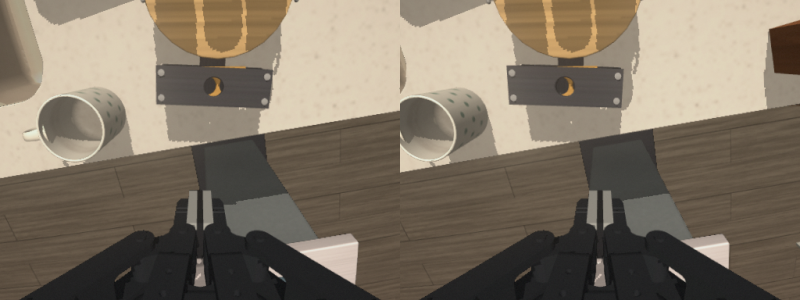

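Run:
```python
from h import *
s=read_camera("scene")[:,:,::-1];t=read_camera("top")[:,:,::-1]
cv2.imwrite("pics/st.png",np.hstack([cv2.resize(s[120:220,260:360],(400,400),interpolation=cv2.INTER_CUBIC),cv2.resize(t[170:270,250:350],(400,400),interpolation=cv2.INTER_CUBIC)]))
print(read_time_s(),read_finger_gap(),read_ft_force())
t=camera_params("top");sc=camera_params("scene")
print(proj(t,[[.4657,-.2512,.106],[.4657,-.2512,.066]]),proj(sc,[[.4657,-.2512,.106],[.4657,-.2512,.066]]))
```

```text
10.0 0.00011524148652103974 [ 0.60570831 -0.20616483 -0.67368996]
[[300.36816256 219.07405356]
 [298.25700466 219.1803294 ]] [[313.35870438 159.13566259]
 [312.00923645 169.56964004]]
```

View pics/st.png

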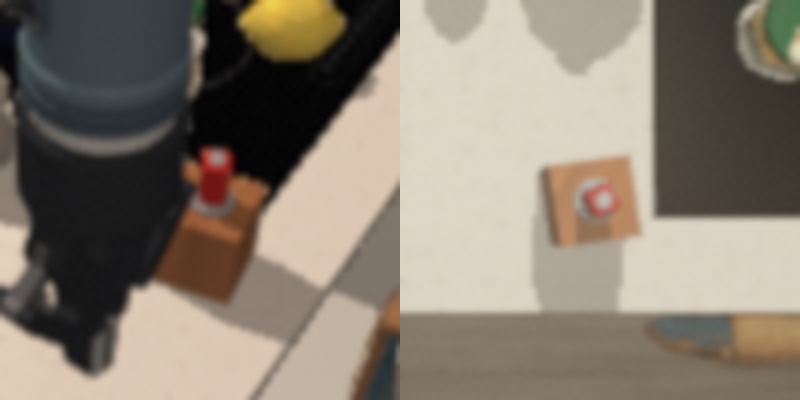

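Run:
```python
from h import *
p=np.load("p1.npy",allow_pickle=True).item(); T=np.array([.40,.03,.2])
print(proj(p,[T,T-[0,0,.019],T+[0,0,.054]]), camera_params("wrist")["K"], camera_params("wrist")["dist_coeffs"])
print(np.linalg.inv(p["camera_from_world"]).round(3), read_eef_pos())
```

```text
[[254.11989909 242.40574065]
 [254.29077126 227.69026526]
 [253.38460258 305.97654014]] [[326.63599399   0.         255.60961853]
 [  0.         326.63599399 192.79807249]
 [  0.           0.           1.        ]] [-0.06513411  0.          0.          0.          0.        ]
[[-0.177 -0.93  -0.322  0.483]
 [-0.984  0.167  0.059  0.014]
 [-0.001  0.327 -0.945  0.361]
 [ 0.     0.     0.     1.   ]] [0.40017271 0.03084382 0.20005024]
```

View pics/b1.png

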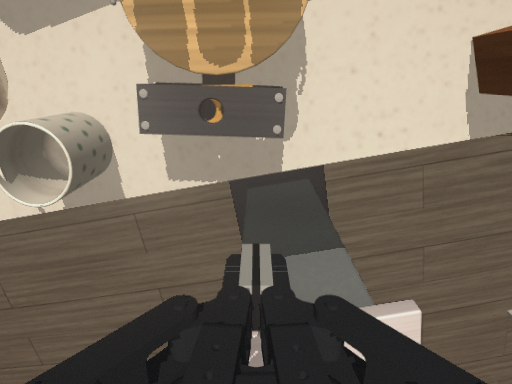

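Run:
```python
from h import *
sc=camera_params("scene"); t=camera_params("top")
im=read_camera("scene"); cv2.imwrite("pics/s2.png",im[:,:,::-1]); print(read_qpos().round(3).tolist(),read_eef_pos())
T=read_eef_pos()
for dz in (0.04,.02,0,-.019): print(dz,proj(sc,[T+[0,0,dz]]))
u=proj(sc,[T])[0].astype(int); print(u)
c=im[u[1]-70:u[1]+50,u[0]-60:u[0]+60,::-1].copy()
c=cv2.resize(c,(600,600),interpolation=cv2.INTER_CUBIC)
for dz,col in ((0.04,(255,0,0)),(0,(0,255,0)),(-.019,(0,0,255))):
    v=(proj(sc,[T+[0,0,dz]])[0]-[u[0]-60,u[1]-70])*5; cv2.circle(c,tuple(int(k) for k in v),4,col,-1)
cv2.imwrite("pics/s2c.png",c)
```

```text
[0.212, -0.075, -0.372, 2.152, -0.031, 1.06, -1.888] [0.40012947 0.03072055 0.20003977]
0.04 [[282.23927174 203.57684458]]
0.02 [[281.90695066 209.9313511 ]]
0 [[281.58739397 216.04868536]]
-0.019 [[281.29496767 221.65260351]]
[281 216]
```

View pics/s2c.png

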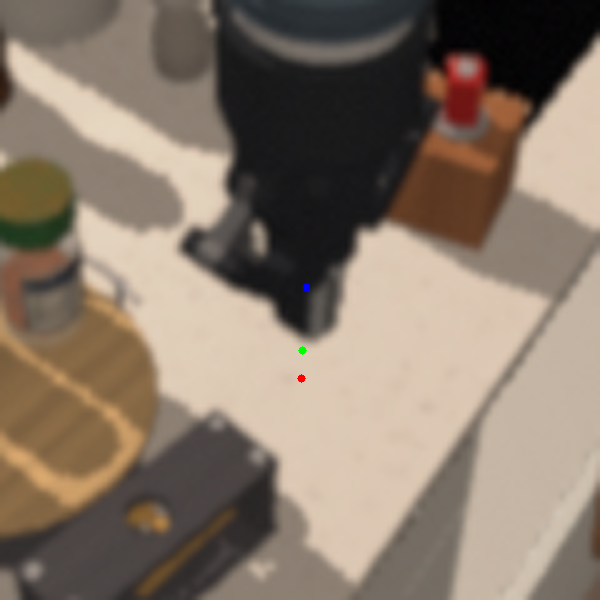

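Run:
```python
from h import *
p=np.load("p1.npy",allow_pickle=True).item(); im=cv2.imread("pics/b1.png")[:,:,::-1]
P=np.array([atz(p,u,.064) for u in [(143,93),(279,98),(145,126),(277,129)]]); print(P.round(4),P.mean(0))
dy=(P[0]+P[2]-P[1]-P[3])[:2]; yaw=np.arctan2(dy[1],dy[0])-np.pi/2; print("yaw",np.degrees(yaw))
for k in (0,1):
    p=np.load(f"p{k}.npy",allow_pickle=True).item(); im=cv2.imread(f"pics/b{k}.png")[:,:,::-1].astype(int)
    # dark-bridge plate mask -> screws/edges; gold mask
    c=np.array([.463,.058]); u=proj(p,[[*c,.064]])[0]; u0,v0=(u-16).astype(int)
    w=im[v0:v0+32,u0:u0+32]
    print(k,u.round(1),u0,v0)
    for r in w[::1]:
        print("".join("G" if a[0]-a[2]>50 else ("#" if a.sum()<90 else ("+" if a.sum()<170 else ".")) for a in r))
p=np.load("p1.npy",allow_pickle=True).item()
im=cv2.imread("pics/b1.png")
m=(cv2.cvtColor(im,cv2.COLOR_BGR2GRAY)<95).astype(np.uint8)[70:150,120:300]
n,l,s,cc=cv2.connectedComponentsWithStats(m); print(s[:5])
```

```text
[[ 0.4913  0.1139  0.064 ]
 [ 0.4652 -0.0033  0.064 ]
 [ 0.463   0.1201  0.064 ]
 [ 0.4387  0.0027  0.064 ]] [0.46455785 0.05833344 0.064     ]
yaw -12.113657910508067
0 [274.1 113.4] 258 97
................................
................................
...........+..GGGG..............
.........++....GGGGGG...........
.......++.......GGGGGGG.........
......+.....+...GGGGGGGG+.......
.................GGGGGGG........
.................GGGGGGG........
..................GGGGGG.++.....
...............+..GGGGG..++.....
.................+GGGGG...+.....
.............+...+GGGGG..+.+....
..................GGGGG....+....
..............+...GGGGG.++.+....
..................GGGGG..+.+....
.........+........GGGGG..+++....
...............+.GGGGGGG..++....
.................GGGGGGG+.+.....
................GGGGGGGG..+.....
................GGGGGGGGG.......
...............GGGGGGGGGG.......
.............GGGGGGGGGGG........
............GGGGGGGGGGGG........
.........GGGGGGGGGGGGG..........
.........GGGGGGGGGGGG...........
...........GGGGGGGG.............
................................
..................
[... 638 characters left out ...]
...............GGGGG......
.....+...............GGGGGG.....
.....+..............GGGGGGG.....
.....+..............GGGGGGGG....
....................GGGGGGGG....
......++...........GGGGGGGGG....
..................GGGGGGGGG.....
.................GGGGGGGGGG.....
...............GGGGGGGGGGG......
.............GGGGGGGGGGGG.......
............GGGGGGGGGGGG........
..............GGGGGGG...........
................................
................................
................................
................................
................................
................................
[[   0    0  180   80 7218]
 [  18    3  148   65 7179]
 [  17   20    1    1    1]
 [  17   23    1    2    2]]
```

Run:
```python
from h import *
q=quat(.446)
move_gripper(.05,60)
move_ptp([.4656,-.2512,.17],q)
movel([.4656,-.2512,.063],q,speed=.12)
f0=read_ft_force()
move_gripper(.0,60)
print(read_finger_gap(),read_grasp_force(),read_eef_pos(),f0,read_ft_force(),read_time_s())
```

```text
0.01881922049505878 59.18286859989166 [ 0.46646114 -0.25159347  0.0639984 ] [-0.24817266 -0.2680329   0.24786866] [0.1305265  0.91805074 3.95299475] 13.1167
```

Run:
```python
from h import *
p=[np.load(f"p{k}.npy",allow_pickle=True).item() for k in (0,1)]
c=[atz(p[0],(274.5,110.5),.064),atz(p[1],(211,110.5),.064)]; print(c,tri([(p[0],(274.5,110.5)),(p[1],(211,110.5))]))
q0=quat(.446); e=read_eef_pos()
movel([e[0],e[1],.17],q0,speed=.15)
print(read_finger_gap(),read_ft_force())
yaw=np.radians(-11); R=np.array([[np.cos(yaw),-np.sin(yaw)],[np.sin(yaw),np.cos(yaw)]])
C=np.mean(c,0)[:2]; g=C+R@[0,.004]; print("C",C,"target",g)
move_ptp([*g,.17],quat(yaw)); movel([*g,.136],speed=.1)
print(read_eef_pos(),read_time_s(),read_ft_force(),read_qpos().round(2))
obs=[]
for cam in ("scene","top","wrist"):
    im=read_camera(cam); cv2.imwrite(f"pics/h_{cam}.png",im[:,:,::-1])
    pp=camera_params(cam)
    for n in ("pin_tip","bridge_hole","pin"):
        r=tip_of(cam,n); print(cam,n,[(np.round(d["at"],1),round(d["confidence"],2)) for d in r[:2]])
    T=read_eef_pos(); print("pred tip,origin,hole",proj(pp,[T-[0,0,.058],T+[0,0,.002],[*C,.064]]).round(1).tolist())
s=cv2.imread("pics/h_scene.png")[190:290,200:300]; w=cv2.imread("pics/h_wrist.png")[150:250,206:306]
cv2.imwrite("pics/hc.png",np.hstack([cv2.resize(x,(400,400),interpolation=cv2.INTER_CUBIC) for x in (s,w)]))
```

```text
[array([0.46544122, 0.05724332, 0.064     ]), array([0.46535003, 0.05791361, 0.064     ])] (array([0.46565578, 0.05739682, 0.06736082]), [0.1, 0.1])
0.01868634875698378 [-0.4398838  -0.04253471 -1.4508579 ]
C [0.46539562 0.05757847] target [0.46615886 0.06150497]
[0.46607703 0.06081699 0.13568855] 15.6667 [-0.4336746   0.82732578 -1.24289533] [ 0.02  0.15 -0.26  2.08  0.05  0.92 -2.02]
scene pin_tip [(array([247.4, 243.2]), 0.79)]
scene bridge_hole [(array([248.8, 246.6]), 0.73)]
scene pin [(array([250.3, 231.4]), 0.66)]
pred tip,origin,hole [[248.4, 244.9], [247.6, 229.6], [250.1, 247.6]]
top pin_tip []
top bridge_hole [(array([190. , 219.3]), 0.86), (array([197.9, 179.8]), 0.57)]
top pin []
pred tip,origin,hole [[189.8, 219.0], [186.7, 218.8], [191.8, 219.4]]
wrist pin_tip [(array([254.3, 206.7]), 0.92)]
wrist bridge_hole [(array([258.7, 199.4]), 0.8)]
wrist pin [(array([256.7, 241.9]), 0.75)]
pred tip,origin,hole [[255.7, 204.4], [255.7, 243.9], [261.1, 197.7]]
```

View pics/hc.png

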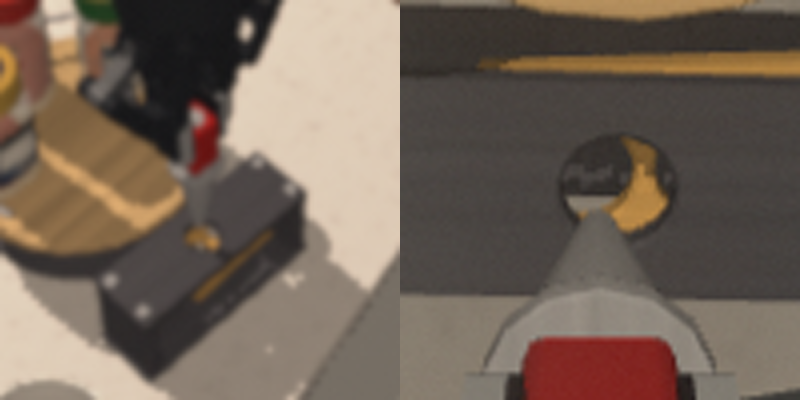

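```bash
cat >> h.py <<'E'
yaw=np.radians(-11); R=np.array([[np.cos(yaw),-np.sin(yaw)],[np.sin(yaw),np.cos(yaw)]]); Q=quat(yaw)
def F(f0,n=3):
    a=[]
    for _ in range(n): a.append(read_ft_force()); pause(.01)
    f=np.mean(a,0)-f0; return np.array([*(R.T@f[:2]),f[2]])  # stand axes
E
python3 - <<'E'
from h import *
C=np.array([.4652,.0576])
f0=np.mean([read_ft_force() for _ in range(3)],0); np.save("f0.npy",f0)
def go(ex,ey,t,sp=.03): movel([*(C+R@[ex,ey]),.122-t],Q,speed=sp)
ok=True
for t in [-6,0,4,8,10,12,14,16,18]:
    go(0,.0035,t/1e3); f=F(f0); print(t,f.round(1),read_eef_pos().round(4))
    if np.abs(f).max()>7: ok=False; break
if ok:
    for ey in [2.5,1.5,.5]:
        go(0,ey/1e3,.018); f=F(f0); print("ey",ey,f.round(1))
        if np.abs(f).max()>9: break
print(read_time_s(),read_finger_gap())
E
```

```text
-6 [ 0.1 -0.4  0.1] [0.4656 0.061  0.1277]
0 [-0.7 -0.3  0.3] [0.4657 0.061  0.1218]
4 [-0.3  0.4 -0.4] [0.4657 0.061  0.1178]
8 [0.  0.1 0.4] [0.4656 0.061  0.1138]
10 [-0.1 -0.1  0.7] [0.4658 0.061  0.1119]
12 [ 0.  -0.2 -0. ] [0.4658 0.061  0.1099]
14 [ 0.3 -0.5  0.2] [0.4658 0.061  0.1079]
16 [-0.4  0.1 -0. ] [0.4657 0.061  0.1059]
18 [-0.2 -0.   0.2] [0.4657 0.061  0.1039]
ey 2.5 [-0.6 -0.2 -0.2]
ey 1.5 [ 0.1 -0.   0. ]
ey 0.5 [-0.4  1.  -0.2]
19.9 0.01876074634255442
```

```bash
cat > d.py <<'E'
from h import *
import sys
def run(off,ts,C=np.array([.4652,.0576]),tmax=56):
    f0=np.load("f0.npy"); off=np.array(off,float)
    for t in ts:
        movel([*(C+R@(off/1e3)),.122-t/1e3],Q,speed=.03); f=F(f0)
        for k in range(4):
            d=np.array([f[0] if abs(f[0])>1.5 else 0, f[1]-np.sign(f[1])*3 if abs(f[1])>4 else 0])
            if not d.any() : break
            off+=np.clip(.15*d,-.5,.5); movel([*(C+R@(off/1e3)),.122-t/1e3],Q,speed=.03); f=F(f0)
        e=read_eef_pos(); a=R.T@(e[:2]-C)*1e3
        print(t,"F",f.round(1),"off",off.round(2),"act",a.round(2),"t_act",round(122-e[2]*1e3,2))
        if np.abs(f).max()>11 or read_time_s()>tmax: print("STOP"); break
    print(read_time_s(),read_finger_gap()); return off
E
python3 - <<'E'
from d import *
run([0,.3],[20,22,24,26,28,30,32,34,36])
E
```

```text
20 F [-0.   1.7  0.7] off [0.  0.3] act [0.42 1.04] t_act 19.81
22 F [1.  3.  1.1] off [0.  0.3] act [0.56 0.93] t_act 21.79
24 F [1.1 2.6 0.7] off [0.  0.3] act [0.44 0.44] t_act 23.93
26 F [1.2 2.3 1. ] off [0.  0.3] act [0.14 0.24] t_act 26.12
28 F [1.  3.1 1.1] off [0.  0.3] act [0.02 0.26] t_act 28.15
30 F [1.4 3.  0.3] off [0.  0.3] act [-0.    0.24] t_act 30.15
32 F [1.1 2.6 1.2] off [0.  0.3] act [-0.01  0.24] t_act 32.16
34 F [1.1 2.8 1. ] off [0.  0.3] act [-0.03  0.28] t_act 34.16
36 F [0.8 2.7 1.6] off [0.  0.3] act [0.01 0.26] t_act 36.13
22.375 0.018874236663286446
```

Plate is being drawn in at about 3 N with no bridge contact. I'll continue gently.

Run:
```python
from d import *
run([0,.3],[38,39,40,41,42,43,44,45,46,48,50,52,54,56,57,58])
```

```text
38 F [1.4 2.7 1.4] off [0.  0.3] act [0.02 0.27] t_act 38.15
39 F [0.7 2.6 1.7] off [0.  0.3] act [0.04 0.3 ] t_act 39.01
40 F [1.4 2.8 2.4] off [0.  0.3] act [0.03 0.31] t_act 40.01
41 F [1.1 2.4 2. ] off [0.  0.3] act [0.07 0.29] t_act 41.04
42 F [0.9 2.4 1.8] off [0.  0.3] act [0.03 0.3 ] t_act 42.06
43 F [1.2 2.7 2.2] off [0.  0.3] act [0.05 0.31] t_act 43.05
44 F [0.8 3.  2.6] off [0.28 0.3 ] act [0.13 0.3 ] t_act 44.07
45 F [1.  2.7 1.9] off [0.28 0.3 ] act [0.2  0.24] t_act 45.09
46 F [0.7 2.3 1.7] off [0.28 0.3 ] act [0.23 0.25] t_act 46.11
48 F [1.1 2.8 1. ] off [0.28 0.3 ] act [0.26 0.2 ] t_act 48.21
50 F [1.  3.3 1.2] off [0.28 0.3 ] act [0.3  0.21] t_act 50.18
52 F [ 1.1  2.4 -0.3] off [0.53 0.3 ] act [0.31 0.17] t_act 52.21
54 F [ 1.1  3.  -0.3] off [0.53 0.3 ] act [0.36 0.24] t_act 54.19
56 F [1.5 2.8 0.3] off [0.53 0.3 ] act [0.41 0.24] t_act 56.16
57 F [1.  2.4 0.7] off [0.53 0.3 ] act [0.41 0.27] t_act 57.06
58 F [0.6 2.5 0.9] off [0.53 0.3 ] act [0.5  0.26] t_act 58.05
27.325 0.01869749958090425
```

Run:
```python
from d import *
f0=np.load("f0.npy"); C=np.array([.4652,.0576])
for t in np.arange(58.5,66,.5):
    movel([*(C+R@[.00053,.0003]),.122-t/1e3],Q,speed=.03); f=F(f0); e=read_eef_pos()
    print(t,f.round(1),round(122-e[2]*1e3,2))
    if f[2]>5: break
print(read_time_s(),read_finger_gap())
```

```text
58.5 [0.9 1.8 1.7] 58.5
59.0 [0.8 2.6 2. ] 59.02
59.5 [0.3 1.9 4.3] 59.25
60.0 [-0.8  1.5  7.4] 59.41
28.425 0.01870749154506225
```

Run:
```python
from d import *
move_gripper(.045); print(read_finger_gap(),read_ft_force(),read_eef_pos())
e=read_eef_pos(); movel([e[0],e[1],.10],Q,speed=.06); print(read_ft_force())
movel([e[0]-.03,e[1],.2],Q,speed=.12); pause(.3)
p=camera_params("wrist"); read_camera("wrist"); S=camera_params("scene"); o=[]
for cam,pp in (("wrist",p),("scene",S)):
    im=read_camera(cam); cv2.imwrite(f"pics/end_{cam}.png",im[:,:,::-1])
    for n in ("pin","pin_grip"):
        r=tip_of(cam,n); print(cam,n,[(np.round(d["at"],1),round(d["confidence"],2)) for d in r[:1]])
    print("pred",proj(pp,[[.4655,.0578,.064],[.4655,.0578,.086],[.4655,.0578,.104]]).round(1).tolist())
    a=im.astype(int); m=(a[...,0]>130)&(a[...,1]<75)&(a[...,2]<75)
    k=proj(pp,[[.4655,.0578,.09]])[0].astype(int); w=np.zeros_like(m); w[k[1]-25:k[1]+25,k[0]-25:k[0]+25]=1
    v,u=np.nonzero(m&w); print("red",u.min(),u.max(),v.min(),v.max(),u.mean().round(1),v.mean().round(1)) if len(u) else print("no red")
print(read_time_s())
```

```text
0.04476912911109867 [-0.72352812  0.21911791  0.76629145] [0.46489131 0.05709142 0.06139049]
[ 0.15071663 -0.26392006 -0.59239551]
wrist pin [(array([249., 144.]), 0.71)]
wrist pin_grip [(array([248.3, 147.6]), 0.78)]
pred [[248.4, 142.6], [247.8, 147.4], [247.3, 151.8]]
red 236 258 135 163 246.9 147.5
scene pin [(array([246.8, 250.1]), 0.66)]
scene pin_grip [(array([249.5, 243.7]), 0.52)]
pred [[250.1, 247.7], [249.8, 242.3], [249.6, 237.8]]
red 245 254 237 243 249.7 240.5
31.25
```

```bash
python3 -c "
from bench import *
print(sign_off(), read_time_s())"
```

```text
the job is handed in; nothing more can be done
the job is handed in; nothing more can be done
```

The job is handed in at about 31 s: the pin went down through the bridge and the +y hole of the brass plate, drawing the rack round at about 3 N sideways (peak 7.4 N at the wrist when the collar met the bridge), and was let go with the gripper clear; the cameras place it seated, but no verdict came back, and the first grasp closed on air because the fingertips sit about 30 mm higher than the given tool data say.

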